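# Find the specimen case that rattles and hold it out

### The job

Something has come loose in one of the three sealed specimen cases. Pick up the red-lidded case, then the yellow, then the blue, by the handle, give each a few brisk shakes back and forth in the air, always keeping it roughly upright, and stand the silent ones back about where they were. Then hold the one that rattles out over the yellow card wallet, level, still and well clear of the desk (about 10 to 30 cm up), and finish still holding it there; leave the mug, the wipes tub and the glue stick alone.

Things in the scene. Friction and masses are not known exactly. Their poses are not given: they have to be found in the camera images.
- red_case: Sealed white case, red lid: 100 mm (its x) by 92 mm (y), 56 mm high to the lid's top, 0.4 to 0.52 kg. Origin: centre of the underside, z up. In just one of the three, chosen anew each time, a hidden round part (0.2 kg, 36 mm) is loose: it rolls up to 22 mm off centre when shaken or tilted over 7 degrees, knocks on the walls and stays there; in the others an equal weight is padded fast.
- yellow_case: Sealed white case, yellow lid: 100 mm (its x) by 92 mm (y), 56 mm high to the lid's top, 0.4 to 0.52 kg. Origin: centre of the underside, z up. In just one of the three, chosen anew each time, a hidden round part (0.2 kg, 36 mm) is loose: it rolls up to 22 mm off centre when shaken or tilted over 7 degrees, knocks on the walls and stays there; in the others an equal weight is padded fast.
- blue_case: Sealed white case, blue lid: 100 mm (its x) by 92 mm (y), 56 mm high to the lid's top, 0.4 to 0.52 kg. Origin: centre of the underside, z up. In just one of the three, chosen anew each time, a hidden round part (0.2 kg, 36 mm) is loose: it rolls up to 22 mm off centre when shaken or tilted over 7 degrees, knocks on the walls and stays there; in the others an equal weight is padded fast.
- red_case_handle (a point): Centre of the red case's handle, a black bar fixed on its lid along the case's x: 70 mm long, 18 mm wide (y), from 64 to 92 mm above the case's underside, on two posts at its ends; this point is 78 mm up. Grip it from above, fingers closing along y.
- yellow_case_handle (a point): Centre of the yellow case's handle, a black bar fixed on its lid along the case's x: 70 mm long, 18 mm wide (y), from 64 to 92 mm above the case's underside, on two posts at its ends; this point is 78 mm up. Grip it from above, fingers closing along y.
- blue_case_handle (a point): Centre of the blue case's handle, a black bar fixed on its lid along the case's x: 70 mm long, 18 mm wide (y), from 64 to 92 mm above the case's underside, on two posts at its ends; this point is 78 mm up. Grip it from above, fingers closing along y.
- wallet: Yellow card wallet, 102 mm (x) by 135 mm (y), 4 mm thick, lying flat and fixed near the far right edge of the desk; it marks the hand-over place. Origin: centre of the underside.
- mug: White mug with green spots, 78 mm wide, 93 mm high, loose bystander. Origin: centre of the underside.
- tub: White tub of wipes with a blue lid, 55 mm wide, 80 mm high, loose bystander. Origin: centre of the underside.
- glue: Yellow and green glue stick standing upright, 27 mm wide, 88 mm high, loose bystander. Origin: centre of the underside.

How it is judged (in metres and radians):
On the way, in this order (a step that is already met when the one before it is completed fails the run):
1. the red-lidded case is swung briskly in the air (height (world z) of red_case above 0.05 m and contact force between the fingers and red_case above 0.5 N and (linear speed of red_case above 0.18 m/s or angular speed of red_case above 1.5 rad/s)).
2. the red-lidded case is checked or turned back in the air (height (world z) of red_case above 0.05 m and linear speed of red_case below 0.06 m/s and angular speed of red_case below 0.6 rad/s).
3. the red-lidded case is swung briskly again (all of step 1).
4. the yellow-lidded case is swung briskly in the air (height (world z) of yellow_case above 0.05 m and contact force between the fingers and yellow_case above 0.5 N and (linear speed of yellow_case above 0.18 m/s or angular speed of yellow_case above 1.5 rad/s)).
5. the yellow-lidded case is checked or turned back in the air (height (world z) of yellow_case above 0.05 m and linear speed of yellow_case below 0.06 m/s and angular speed of yellow_case below 0.6 rad/s).
6. the yellow-lidded case is swung briskly again (all of step 4).
7. the blue-lidded case is swung briskly in the air (height (world z) of blue_case above 0.05 m and contact force between the fingers and blue_case above 0.5 N and (linear speed of blue_case above 0.18 m/s or angular speed of blue_case above 1.5 rad/s)).
8. the blue-lidded case is checked or turned back in the air (height (world z) of blue_case above 0.05 m and linear speed of blue_case below 0.06 m/s and angular speed of blue_case below 0.6 rad/s).
9. the blue-lidded case is swung briskly again (all of step 7).
At the end, for the whole second after the job is handed in: The rattling case is held in the fingers, level (0.25 rad) and still, underside 0.10 to 0.30 m above the desk, centre within 60 mm of the wallet's from above; the silent two stand upright, untouched, within 80 mm of their starts (((distance between loose_part_c0 and red_case below 0.07 m and height (world z) of red_case between 0.1 and 0.3 m and horizontal distance between red_case and wallet below 0.06 m and angle between red_case's own z axis and vertical below 0.25 rad and linear speed of red_case below 0.03 m/s and contact force between the fingers and red_case above 1 N and height (world z) of each of yellow_case, blue_case below 0.008 m and angle between each of yellow_case, blue_case's own z axis and vertical below 0.08 rad and distance of each of yellow_case, blue_case from where it was at the start of the episode below 0.08 m and linear speed of each of yellow_case, blue_case below 0.02 m/s and contact force between the fingers and yellow_case below 0.2 N and contact force between the fingers and blue_case below 0.2 N) or (distance between loose_part_c0 and yellow_case below 0.07 m and height (world z) of yellow_case between 0.1 and 0.3 m and horizontal distance between yellow_case and wallet below 0.06 m and angle between yellow_case's own z axis and vertical below 0.25 rad and linear speed of yellow_case below 0.03 m/s and contact force between the fingers and yellow_case above 1 N and height (world z) of each of red_case, blue_case below 0.008 m and angle between each of red_case, blue_case's own z axis and vertical below 0.08 rad and distance of each of red_case, blue_case from where it was at the start of the episode below 0.08 m and linear speed of each of red_case, blue_case below 0.02 m/s and contact force between the fingers and red_case below 0.2 N and contact force between the fingers and blue_case below 0.2 N) or (distance between loose_part_c0 and blue_case below 0.07 m and height (world z) of blue_case between 0.1 and 0.3 m and horizontal distance between blue_case and wallet below 0.06 m and angle between blue_case's own z axis and vertical below 0.25 rad and linear speed of blue_case below 0.03 m/s and contact force between the fingers and blue_case above 1 N and height (world z) of each of red_case, yellow_case below 0.008 m and angle between each of red_case, yellow_case's own z axis and vertical below 0.08 rad and distance of each of red_case, yellow_case from where it was at the start of the episode below 0.08 m and linear speed of each of red_case, yellow_case below 0.02 m/s and contact force between the fingers and red_case below 0.2 N and contact force between the fingers and yellow_case below 0.2 N))); the arm keeps its last pose, push and grip.
It fails at once if the mug is pushed more than 30 mm or tipped (distance of mug from where it was at the start of the episode above 0.03 m or angle between mug's own z axis and vertical above 0.35 rad).
It fails at once if the wipes tub is pushed more than 30 mm or tipped (distance of tub from where it was at the start of the episode above 0.03 m or angle between tub's own z axis and vertical above 0.35 rad).
It fails at once if the glue stick is pushed more than 30 mm or tipped (distance of glue from where it was at the start of the episode above 0.03 m or angle between glue's own z axis and vertical above 0.35 rad).
It fails at once if a case leans more than 40 degrees from upright (angle between any of red_case, yellow_case, blue_case's own z axis and vertical above 0.7 rad).
It also fails if it takes over 72 s, if anything falls off the work surface, if the arm or the gripper's body presses on something with over 40 N, if the wrist force passes 120 N, or if a joint passes its speed limit or range.

### The arm

A 6-joint arm with a two-finger parallel gripper is mounted at the origin on the work surface; the furniture and walls round the work are solid. World frame = base frame: x ahead of the robot, y to its left, z up, the work surface at z = 0. Lengths are in m, angles in degrees, forces in N, time in s.
With the tool pointing down it reaches from about 0.4 to 0.825 m from the base axis. Payload 7 kg.
Tool frame: the origin (TCP) lies at the very end of the fingers, on their centre line; the grasp point (between the pads) lies hold_point_z behind it (hold_point_z is the distance from the TCP to the grasp point, in m); z points along the fingers, y is the line along which they close (so a half turn about z gives the same grasp; the last joint's range is limited). The gripper opens to 88 mm and grips with 3 to 60 N. Pads are 19 mm wide; open, the fingers measure 130 mm over their backs; the gripper's body (78 mm by 193 mm) begins 47 mm behind the grasp point.
Start: joints at [90.705, 20.546, 0.682, 0, -70.136, -16.507], TCP at [0.184, 0.649, 0.227] pointing down, gripper open.
Joint ranges: [-176.03, 176.03], [-82.01, 121.73], [-58.28, 71.71], [-173.87, 95.51], [-174.79, -0.11], [-173.66, 173.66]. Speed limits (degrees/s): [136.94, 136.94, 172.46, 180, 180, 180].

### API

Orientations are given as [roll, pitch, yaw] about the fixed x, y, z axes, in that order (R = Rz(yaw) Ry(pitch) Rx(roll)).
In Python, from plant import get_obs, snapshot, close_job, hold_point_z gives the robot as it stands.
- The arm moves only by the tool play_rows, never from a script. Its argument "commands" is a list that holds one entry, the list of rows, each a list of 7 numbers: the shift along the tool's x, y, z in cm, then the turn, a rotation vector about the tool's x, y, z in degrees, then the opening, from 0 (shut) to 1 (fully open). In form: [[[x, y, z, ax, ay, az, fingers], ...]]. A call has 1 to 20 rows; each row is the pose to reach, as a shift and turn from the pose commanded when the call began, along the tool's axes at that moment; what a row does not reach only later rows make up. A row lasts 1/12 s, in which the tool goes at most 41.7 mm and 7.16 degrees, less where a joint would pass 70% of its speed; a pose out of reach is approached as far as the arm can. A call with a gripper value outside its range is refused whole. The fingers move at their own pace and stop on an object; the grip force is fixed at half the most. Time passes only in rows, so rows that repeat a pose let the fingers close. It gives the time, the measured TCP pose, the force, the opening and the grip force at its end, in the units of the state.
- get_obs(): the state, without advancing time (a new reading comes with each control period).
- snapshot(name): name is "scene" or "top" or "wrist"; returns a dict with "frame" (400x640x3 uint8, red, green, blue), "camera_matrix" (3x3 intrinsics, pixels), "origin" and "attitude" of the camera in the world. Camera axes: x right, y down, z forward; pixel columns grow to the right and rows downward; lengths in m; the calibration is good to about 2 mm. A picture is of the moment at which its call begins. There is no depth.
- close_job(): hands the job in; it is judged then, once.
The state is a dict: "clock": time; "joint_pos": joint angles; "qvel": joint speeds; "tau": joint torques, N m; "tool_pos": TCP position; "orientation": TCP orientation; "force": force on the tool from outside, world axes, zero at the start; "moment": the same for the moment, N m; "opening": finger opening in m; "gripper_force": force on a finger pad.
Only numpy, scipy, OpenCV 4.12 (cv2) and the standard library are available. Lean on these libraries where they do the work, as an engineer would, in place of code of your own. Each camera call takes 0.05 s, during which the arm holds its last target. There are 200 camera calls.

## Working session

There is one attempt and no reset: what is moved stays moved. The work goes in short steps, Python scripts to look and compute and a tool call to move; the robot and the scene stay as the last step left them, time stands still between calls to the robot, and variables do not carry over. Pictures are saved under pics/ and viewed, at most 10 in all, crops included, and the job is handed in when it is done.

Besides the shell and the picture viewer there is one more tool, called after ">>>" as name(argument=value, ...) on one line, values as JSON. play_rows: Moves the arm, as the interface text tells. Its arguments: {"type":"object","properties":{"commands":{"type":"array","items":{"type":"array","items":{"type":"array","items":{"type":"number"}}}}},"required":["commands"]}

```bash
mkdir -p pics; python3 - <<'E'
from plant import *
import cv2,numpy as np
o=get_obs();print(o,hold_point_z)
for n in ("top","scene"):
    s=snapshot(n);cv2.imwrite(f"pics/{n}0.png",s["frame"][:,:,::-1]);np.savez(f"{n}0.npz",**s)
    print(n,s["camera_matrix"],s["origin"],s["attitude"])
E
```

```text
{'clock': 0.0, 'joint_pos': array([ 9.07040469e+01,  2.05897619e+01,  6.32746125e-01, -1.93725135e-02,
       -7.01369782e+01, -1.65085920e+01]), 'qvel': array([ 0.02191861,  0.01643448, -0.04977238,  0.07034619, -0.03372603,
       -0.06036101]), 'tau': array([ 2.00795825e-03, -5.82716060e+01,  2.93054152e+01,  6.99746087e+00,
        6.78650526e-03, -1.59403389e-04]), 'tool_pos': array([0.18371907, 0.6489918 , 0.22563613]), 'orientation': array([ 1.79904705e+02, -9.25096862e-03, -1.58111347e+01]), 'force': array([ 0.14221896, -0.01920461, -0.39564746]), 'moment': array([-0.00176651, -0.00432438, -0.00254167]), 'gripper_force': 0.0, 'opening': 0.08751237584922807} 0.0188
top [[391.90268867   0.         312.84248734]
 [  0.         391.90268867 198.8289528 ]
 [  0.           0.           1.        ]] [ 0.30804523 -0.09611381  1.01500317] [-1.70965956e+02  6.42320024e-02 -8.99052643e+01]
scene [[384.17573653   0.         321.61588232]
 [  0.         384.17573653 201.65071087]
 [  0.           0.           1.        ]] [0.72567807 0.4302684  0.70684006] [-138.75907368    0.50215563  155.14397272]
```

View pics/top0.png

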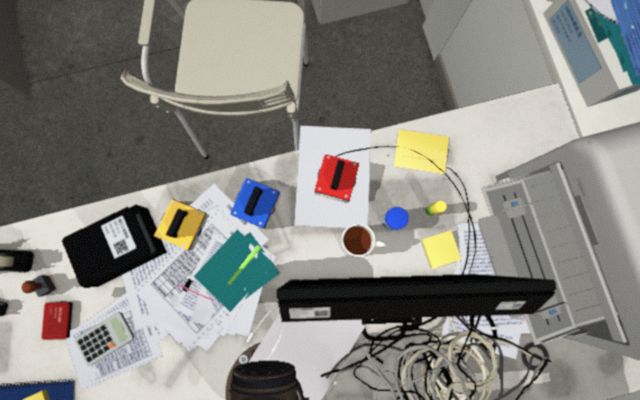

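View pics/scene0.png

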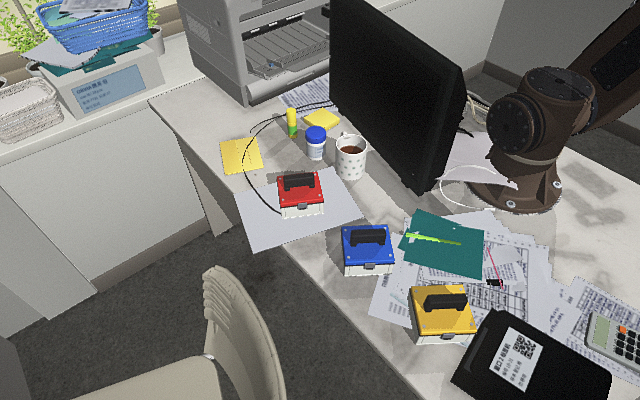

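```bash
cat > h.py <<'E'
import numpy as np,cv2
from scipy.spatial.transform import Rotation as Rn
def load(n): return dict(np.load(n))
def ray(s,p):
    d=np.linalg.inv(s["camera_matrix"])@np.array([p[0],p[1],1.])
    return s["origin"],Rn.from_euler("xyz",s["attitude"],degrees=True).as_matrix()@d
def plane(s,p,z):
    o,d=ray(s,p); return o+d*(z-o[2])/d[2]
def proj(s,P):
    c=Rn.from_euler("xyz",s["attitude"],degrees=True).as_matrix().T@(np.array(P)-s["origin"])
    u=s["camera_matrix"]@c; return u[:2]/u[2]
def tri(s1,p1,s2,p2):
    o1,d1=ray(s1,p1);o2,d2=ray(s2,p2);d1=d1/np.linalg.norm(d1);d2=d2/np.linalg.norm(d2)
    a=np.linalg.lstsq(np.c_[d1,-d2],o2-o1,rcond=None)[0]
    A=o1+a[0]*d1;B=o2+a[1]*d2
    return (A+B)/2,np.linalg.norm(A-B)
HSV={"red":[(0,8),(172,180)],"yellow":[(17,32)],"blue":[(105,125)]}
def lidmask(img,c):
    h=cv2.cvtColor(img,cv2.COLOR_RGB2HSV);m=np.zeros(img.shape[:2],np.uint8)
    for a,b in HSV[c]: m|=cv2.inRange(h,(a,140,70),(b,255,255))
    return m
def near(img,c,p,r=45):
    """lid contour and handle (dark in lid hull): min-area rects"""
    m=lidmask(img,c);w=np.zeros_like(m);cv2.circle(w,tuple(int(v) for v in p),r,255,-1);m&=w
    hull=cv2.convexHull(np.vstack([k for k in cv2.findContours(m,0,2)[0] if cv2.contourArea(k)>15]))
    f=np.zeros_like(m);cv2.fillConvexPoly(f,hull,255)
    d=(img.max(2)<75).astype(np.uint8)*255&f
    n,l,st,ce=cv2.connectedComponentsWithStats(d);i=1+np.argmax(st[1:,4])
    k=cv2.findContours((l==i).astype(np.uint8),0,2)[0][0]
    return cv2.minAreaRect(hull),cv2.minAreaRect(k)
E
python3 - <<'E'
from h import *
t=load("top0.npz");s=load("scene0.npz")
P={"red":((338,177),(300,193)),"blue":((256,202),(367,248)),"yellow":((180,224),(442,310))}
for c,(a,b) in P.items():
    rt=near(t["frame"],c,a);rs=near(s["frame"],c,b,50)
    bx=cv2.boxPoints(rt[1]);q=np.array([plane(t,p,.092) for p in bx])
    e=max([(q[1]-q[0]),(q[2]-q[1])],key=np.linalg.norm)
    X=[plane(t,p,.056) for p in cv2.boxPoints(rt[0])]
    print(c,"tri handle",tri(t,rt[1][0],s,rs[1][0]),"lid ctr z.056",plane(t,rt[0][0],.056).round(3),"hand z.092",plane(t,rt[1][0],.092).round(3),
     "handle yaw",np.degrees(np.arctan2(e[1],e[0])).round(1),"lidyaw",[np.degrees(np.arctan2(*(X[i+1]-X[i])[1::-1])).round(1) for i in (0,1)], "lidsz",[np.linalg.norm(X[i+1]-X[i]).round(3) for i in (0,1)],rt[1],rs)
for n,z,a in (("wallet",.004,(422,150)),("mug",.093,(358,240)),("tub",.08,(396,218)),("glue",.088,(437,207))): print(n,plane(t,a,z).round(3))
for a in ((396,132),(447,136),(450,172),(396,166)): print("wc",plane(t,a,.004).round(3))
print("tub/glue/mug tri",tri(t,(397,215),s,(316,130)),tri(t,(438,205),s,(292,110)),tri(t,(358,238),s,(351,143)))
print("mon R top",tri(t,(278,283),s,(466,70)),tri(t,(278,320),s,(466,70)))
print("mon R bottom",plane(s,(432,190),0),plane(s,(432,190),.06))
print("TCP px",proj(t,(.184,.649,.227)),proj(t,(0,0,0)),proj(s,(0,0,0)),proj(s,(0,0,.3)))
for n in ("top","scene"):
    im=load(n+"0.npz")["frame"]; 
E
```

```text
red tri handle (array([ 0.51857598, -0.15517709,  0.0736374 ]), np.float64(0.0011409719376965605)) lid ctr z.056 [ 0.516 -0.154  0.056] hand z.092 [ 0.514 -0.154  0.092] handle yaw -15.6 lidyaw [np.float64(-15.6), np.float64(-106.4)] lidsz [np.float64(0.099), np.float64(0.091)] ((337.33526611328125, 174.59310913085938), (6.102280616760254, 28.691423416137695), 15.52410888671875) (((299.84613037109375, 188.76922607421875), (31.00868034362793, 43.41215896606445), 82.87498474121094), ((298.5099182128906, 181.0989990234375), (15.62208366394043, 30.249130249023438), 84.2894058227539))
blue tri handle (array([0.45291373, 0.05000912, 0.07385885]), np.float64(0.0006545562339662711)) lid ctr z.056 [0.451 0.05  0.056] hand z.092 [0.45  0.047 0.092] handle yaw -21.6 lidyaw [np.float64(-21.3), np.float64(-113.3)] lidsz [np.float64(0.099), np.float64(0.093)] ((253.163818359375, 200.78448486328125), (8.272305488586426, 27.574350357055664), 23.198591232299805) (((367.86492919921875, 244.5288848876953), (38.914363861083984, 50.9019889831543), 87.39744567871094), ((367.4554443359375, 236.708419799804
[... 808 characters left out ...]
457  0.004]
wc [ 0.557 -0.315  0.004]
tub/glue/mug tri (array([ 0.41472683, -0.29367416,  0.08811958]), np.float64(0.0048230761704953565)) (array([ 0.43945941, -0.39145939,  0.09379037]), np.float64(0.0015265891450798295)) (array([ 0.36115421, -0.20018089,  0.09610621]), np.float64(0.0011343077207303027))
mon R top (array([ 0.26073916, -0.02681155,  0.35600628]), np.float64(0.032245574605131756)) (array([ 0.21475173, -0.04080329,  0.33609095]), np.float64(0.0105583199201303))
mon R bottom [ 2.04466578e-01 -5.16891997e-02  1.11022302e-16] [ 0.24870953 -0.01077831  0.06      ]
TCP px [-71.15034976 325.28391145] [273.62442265 389.18362613] [509.95794915 178.39153222] [564.44325522  71.69195667]
```

```bash
cat > d.py <<'E'
import sys,numpy as np
from h import Rn
from plant import get_obs
# usage: d.py x y z yaw [x y z yaw ...] -> tool shift cm, rotvec deg
o=get_obs();R=Rn.from_euler("xyz",o["orientation"],degrees=True)
print("clk %.2f"%o["clock"],o["tool_pos"].round(4),o["orientation"].round(2),"j",o["joint_pos"].round(0),"open %.4f gf %.1f"%(o["opening"],o["gripper_force"]),"F",o["force"].round(2),"M",o["moment"].round(4))
v=np.array(sys.argv[1:],float).reshape(-1,4)
for a in v:
    T=Rn.from_euler("xyz",[180,0,a[3]],degrees=True)
    print(a,"shift",(R.inv().apply(a[:3]-o["tool_pos"])*100).round(2),"rot",np.degrees((R.inv()*T).as_rotvec()).round(2))
E
python3 d.py .45 .30 .25 -16  .517 -.155 .2 -16
```

```text
clk 0.10 [0.1837 0.6491 0.2257] [ 1.7992e+02 -1.0000e-02 -1.5810e+01] j [ 91.  21.   1.  -0. -70. -17.] open 0.0875 gf 0.0 F [-0.15  0.43 -0.77] M [-0.0397 -0.0255 -0.0403]
[  0.45   0.3    0.25 -16.  ] shift [35.13 26.33 -2.38] rot [ 0.08 -0.01  0.19]
[  0.517  -0.155   0.2   -16.   ] shift [53.97 68.28  2.68] rot [ 0.08 -0.01  0.19]
```

>>> play_rows(commands=[[[35.1,26.3,-2.4,0,0,0,1],[35.1,26.3,-2.4,0,0,0,1],[35.1,26.3,-2.4,0,0,0,1],[35.1,26.3,-2.4,0,0,0,1],[35.1,26.3,-2.4,0,0,0,1],[35.1,26.3,-2.4,0,0,0,1],[35.1,26.3,-2.4,0,0,0,1],[35.1,26.3,-2.4,0,0,0,1],[35.1,26.3,-2.4,0,0,0,1],[35.1,26.3,-2.4,0,0,0,1],[54,68.3,2.7,0,0,0.2,1],[54,68.3,2.7,0,0,0.2,1],[54,68.3,2.7,0,0,0.2,1],[54,68.3,2.7,0,0,0.2,1],[54,68.3,2.7,0,0,0.2,1],[54,68.3,2.7,0,0,0.2,1],[54,68.3,2.7,0,0,0.2,1],[54,68.3,2.7,0,0,0.2,1],[54,68.3,2.7,0,0,0.2,1],[54,68.3,2.7,0,0,0.2,1]]])

```text
clock: 1.77
tool_pos: [0.506, -0.0917, 0.2062]
orientation: [-180.0, -0.0, -16.0]
force: [1.2, 0.4, 0.0]
opening: 0.0876
gripper_force: 0.0
```

```bash
python3 d.py .517 -.155 .18 -16
```

```text
clk 1.77 [ 0.506  -0.0917  0.2062] [-1.7999e+02 -1.0000e-02 -1.5990e+01] j [ 12.   6. -21.  -0. -63.  62.] open 0.0876 gf 0.0 F [1.17 0.39 0.  ] M [ 0.0586 -0.1935  0.0921]
[  0.517  -0.155   0.18  -16.   ] shift [2.8  5.78 2.62] rot [-0.01 -0.01  0.01]
```

>>> play_rows(commands=[[[2.8,5.8,1,0,0,0,1],[2.8,5.8,2.6,0,0,0,1],[2.8,5.8,2.6,0,0,0,1],[2.8,5.8,2.6,0,0,0,1]]])

```text
clock: 2.1
tool_pos: [0.5161, -0.1546, 0.1788]
orientation: [179.9, 0.2, -16.2]
force: [0.1, 0.5, 1.1]
opening: 0.0873
gripper_force: 0.0
```

```bash
python3 d.py .517 -.155 .064 -16; python3 - <<'E'
from h import *
from plant import *
s=snapshot("wrist");cv2.imwrite("pics/w0.png",s["frame"][:,:,::-1]);np.savez("w0.npz",**s);print(s["origin"],s["attitude"])
t=load("top0.npz")
print(proj(s,(.517,-.155,.092)))
try:
    q=near(s["frame"],"red",proj(s,(.517,-.155,.06)),220)
    print(q,plane(s,q[1][0],.092),plane(s,q[0][0],.056), tri(s,q[1][0],t,(337.3,174.6)))
except Exception as e: print(e)
E
```

```text
clk 2.10 [ 0.5161 -0.1546  0.1788] [179.95   0.19 -16.18] j [  4.  10. -20.  -0. -60.  70.] open 0.0873 gf 0.0 F [0.09 0.55 1.09] M [ 0.0665 -0.0182 -0.0181]
[  0.517  -0.155   0.064 -16.   ] shift [ 0.14  0.   11.48] rot [ 0.05  0.19 -0.18]
[ 0.58331752 -0.17341867  0.33739735] [ 1.64887138e+02 -7.26940295e-02 -1.06266615e+02]
[320.70628425 204.82169993]
(((318.53546142578125, 188.8033447265625), (106.72562408447266, 102.25762939453125), 89.27477264404297), ((318.5, 197.5), (87.0, 21.0), 90.0)) [ 0.52330147 -0.15500619  0.092     ] [ 0.52228986 -0.15462262  0.056     ] (array([ 0.51842771, -0.15420094,  0.07282994]), np.float64(0.0013193721391462326))
```

View pics/w0.png

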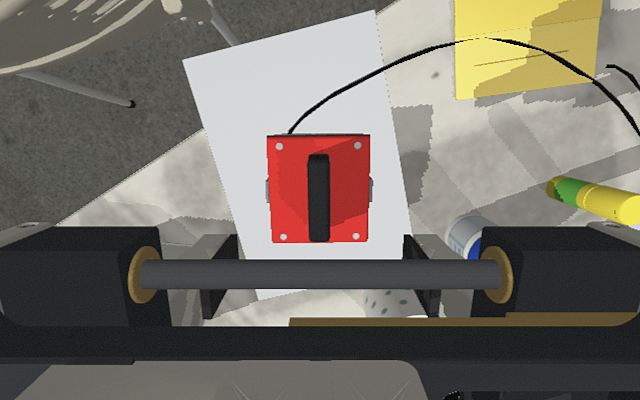

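The wrist view shows the red lid at (319,189) with its bar upright at (318,197), square to the fingers and centred between them, so I can descend.

>>> play_rows(commands=[[[0.3,0,4,0,0.1,-0.1,1],[0.4,0,7.5,0,0.2,-0.2,1],[0.4,0,10,0,0.2,-0.2,1],[0.4,0,11.4,0,0.2,-0.2,1],[0.4,0,11.4,0,0.2,-0.2,1],[0.4,0,11.4,0,0.2,-0.2,0.1],[0.4,0,11.4,0,0.2,-0.2,0.1],[0.4,0,11.4,0,0.2,-0.2,0.1],[0.4,0,11.4,0,0.2,-0.2,0.1],[0.4,0,11.4,0,0.2,-0.2,0.1],[0.4,0,11.4,0,0.2,-0.2,0.1],[0.4,0,11.4,0,0.2,-0.2,0.1]]])

```text
clock: 3.15
tool_pos: [0.5212, -0.1544, 0.0668]
orientation: [-180.0, -0.2, -15.8]
force: [-0.1, 0.9, 0.0]
opening: 0.0464
gripper_force: 0.0
```

```bash
python3 d.py .52 -.155 .23 -16
```

```text
clk 3.15 [ 0.5212 -0.1544  0.0668] [-179.99   -0.24  -15.81] j [  4.  17. -28.   0. -45.  70.] open 0.0464 gf 0.0 F [-0.13  0.89  0.  ] M [ 0.0184 -0.0125  0.0063]
[  0.52   -0.155   0.23  -16.   ] shift [ -0.03   0.09 -16.32] rot [-0.01 -0.24  0.19]
```

>>> play_rows(commands=[[[0,0,0,0,-0.2,0.2,0],[0,0,0,0,-0.2,0.2,0],[0,0,0,0,-0.2,0.2,0],[0,0,0,0,-0.2,0.2,0],[0,0,0,0,-0.2,0.2,0],[0,0,0,0,-0.2,0.2,0],[0,0,0,0,-0.2,0.2,0],[0,0,-1,0,-0.2,0.2,0],[0,0,-3.5,0,-0.2,0.2,0],[0,0,-7,0,-0.2,0.2,0],[0,0,-10.5,0,-0.2,0.2,0],[0,0,-14,0,-0.2,0.2,0],[0,0,-16,0,-0.2,0.2,0],[0,0,-16.5,0,-0.2,0.2,0],[0,0,-16.5,0,-0.2,0.2,0],[0,0,-16.5,0,-0.2,0.2,0]]])

```text
clock: 4.48
tool_pos: [0.5195, -0.1538, 0.2301]
orientation: [-180.0, 0.1, -16.0]
force: [-0.0, -0.8, -4.6]
opening: 0.0181
gripper_force: 30.0
```

```bash
cat > m.py <<'E'
# average wrist readings over n camera periods, moment also in tool axes
import sys,numpy as np
from h import Rn
from plant import get_obs,snapshot
L=[]
for i in range(int(sys.argv[1])):
    snapshot("wrist");o=get_obs();R=Rn.from_euler("xyz",o["orientation"],degrees=True)
    L.append(np.r_[o["force"],R.inv().apply(o["moment"]),o["tau"][3:]])
L=np.array(L);print("clk %.2f"%o["clock"],o["tool_pos"].round(4),o["orientation"].round(2),"gf %.1f open %.4f"%(o["gripper_force"],o["opening"]))
print("F",L[:,:3].mean(0).round(3),"Mtool",L[:,3:6].mean(0).round(4),"+-",(L[:,3:6].std(0)/len(L)**.5).round(4),"tau4-6",L[:,6:].mean(0).round(4),"+-",(L[:,6:].std(0)/len(L)**.5).round(4))
E
python3 m.py 12
```

```text
clk 5.08 [ 0.5205 -0.1542  0.2313] [ 1.8e+02  1.0e-02 -1.6e+01] gf 30.0 open 0.0179
F [ 0.072  0.141 -4.211] Mtool [ 0.0008  0.0184 -0.001 ] +- [0.0099 0.0103 0.0068] tau4-6 [7.4695e+00 7.3100e-02 5.0000e-04] +- [0.0179 0.0026 0.    ]
```

>>> play_rows(commands=[[[0,3,0,0,0,0,0],[0,6,0,0,0,0,0],[0,6,0,0,0,0,0],[0,6,0,0,0,0,0],[0,2.5,0,0,0,0,0],[0,-1.5,0,0,0,0,0],[0,-5,0,0,0,0,0],[0,-5,0,0,0,0,0],[0,-5,0,0,0,0,0],[0,-1.5,0,0,0,0,0],[0,2.5,0,0,0,0,0],[0,6,0,0,0,0,0],[0,6,0,0,0,0,0],[0,6,0,0,0,0,0],[0,3,0,0,0,0,0],[0,0,0,0,0,0,0],[0,0,0,0,0,0,0],[0,0,0,0,0,0,0]]])

```text
clock: 6.58
tool_pos: [0.521, -0.1524, 0.2315]
orientation: [-180.0, -0.0, -15.9]
force: [-0.5, -0.3, -4.5]
opening: 0.018
gripper_force: 30.0
```

>>> play_rows(commands=[[[0,0,0,7,0,0,0],[0,0,0,14,0,0,0],[0,0,0,14,0,0,0],[0,0,0,14,0,0,0],[0,0,0,14,0,0,0],[0,0,0,14,0,0,0],[0,0,0,14,0,0,0],[0,0,0,10,0,0,0],[0,0,0,5,0,0,0],[0,0,0,0,0,0,0],[0,0,0,0,0,0,0],[0,0,0,0,0,0,0]]])

```text
clock: 7.58
tool_pos: [0.5205, -0.1518, 0.2311]
orientation: [-180.0, 0.0, -15.7]
force: [0.5, 0.3, -3.9]
opening: 0.0176
gripper_force: 30.0
```

```bash
python3 m.py 12
```

```text
clk 8.18 [ 0.5204 -0.1544  0.2314] [-179.99    0.    -16.04] gf 30.0 open 0.0179
F [ 0.193 -0.146 -4.054] Mtool [-0.0273  0.0188 -0.0032] +- [0.0098 0.0099 0.0074] tau4-6 [ 7.4697  0.0846 -0.0102] +- [0.0233 0.003  0.0141]
```

>>> play_rows(commands=[[[0,0,0,-7,0,0,0],[0,0,0,-14,0,0,0],[0,0,0,-14,0,0,0],[0,0,0,-14,0,0,0],[0,0,0,-14,0,0,0],[0,0,0,-14,0,0,0],[0,0,0,-14,0,0,0],[0,0,0,-10,0,0,0],[0,0,0,-5,0,0,0],[0,0,0,0,0,0,0],[0,0,0,0,0,0,0],[0,0,0,0,0,0,0]]])

```text
clock: 9.18
tool_pos: [0.5204, -0.156, 0.2323]
orientation: [-180.0, -0.1, -16.2]
force: [-0.7, 0.2, -4.0]
opening: 0.018
gripper_force: 30.0
```

```bash
python3 m.py 12;python3 d.py .5205 -.155 .067 -16
```

```text
clk 9.78 [ 0.5206 -0.1539  0.2313] [ 1.7999e+02  1.0000e-02 -1.5970e+01] gf 30.0 open 0.0178
F [ 0.054  0.072 -4.212] Mtool [ 0.0247 -0.001   0.0045] +- [0.0107 0.0089 0.0065] tau4-6 [7.4713 0.0744 0.0089] +- [0.0183 0.0018 0.0142]
clk 9.78 [ 0.5206 -0.1539  0.2313] [ 1.7999e+02  1.0000e-02 -1.5970e+01] j [  4.   8. -16.   0. -66.  70.] open 0.0178 gf 30.0 F [-0.91 -0.3  -3.37] M [ 0.002  -0.0212 -0.0055]
[  0.5205  -0.155    0.067  -16.    ] shift [ 0.03  0.1  16.43] rot [0.01 0.01 0.03]
```

```bash
python3 m.py 16
```

```text
clk 10.58 [ 0.5205 -0.1542  0.2314] [180.  -0. -16.] gf 30.0 open 0.0176
F [-0.139 -0.096 -3.929] Mtool [-0.0101  0.011  -0.0001] +- [0.0095 0.0086 0.007 ] tau4-6 [ 7.4662e+00  7.8600e-02 -5.0000e-04] +- [0.0001 0.0001 0.0002]
```

>>> play_rows(commands=[[[0,0,0,7,0,0,0],[0,0,0,14,0,0,0],[0,0,0,18,0,0,0],[0,0,0,18,0,0,0],[0,0,0,18,0,0,0],[0,0,0,18,0,0,0],[0,0,0,18,0,0,0],[0,0,0,18,0,0,0]]])

```text
clock: 11.25
tool_pos: [0.5204, -0.1533, 0.2314]
orientation: [-162.1, 0.0, -15.9]
force: [-0.1, -0.1, -3.9]
opening: 0.0177
gripper_force: 30.0
```

>>> play_rows(commands=[[[0,0,0,-6,0,0,0],[0,0,0,-12,0,0,0],[0,0,0,-18,0,0,0],[0,0,0,-18,0,0,0],[0,0,0,-18,0,0,0],[0,0,0,-18,0,0,0]]])

```text
clock: 11.75
tool_pos: [0.5205, -0.1529, 0.2314]
orientation: [-179.9, 0.0, -15.9]
force: [-0.4, -1.0, -4.0]
opening: 0.0177
gripper_force: 30.0
```

```bash
python3 m.py 16;python3 d.py .5205 -.155 .067 -16
```

```text
clk 12.55 [ 0.5205 -0.1542  0.2314] [-180.    0.  -16.] gf 30.0 open 0.0179
F [-0.021 -0.198 -4.14 ] Mtool [-0.0037  0.0134  0.0027] +- [0.0071 0.0058 0.007 ] tau4-6 [7.4483e+00 7.8700e-02 5.2000e-03] +- [0.0053 0.0005 0.0017]
clk 12.55 [ 0.5205 -0.1542  0.2314] [-180.    0.  -16.] j [  4.   8. -16.  -0. -66.  70.] open 0.0179 gf 30.0 F [ 0.61 -0.49 -4.31] M [-0.0317 -0.0177 -0.0248]
[  0.5205  -0.155    0.067  -16.    ] shift [ 0.03  0.08 16.44] rot [-0.  0. -0.]
```

```bash
python3 m.py 3
```

```text
clk 12.70 [ 0.5205 -0.1541  0.2314] [-180.    0.  -16.] gf 30.0 open 0.0175
F [-0.109  0.207 -4.507] Mtool [-0.0246  0.0379  0.0238] +- [0.0127 0.0058 0.0239] tau4-6 [7.4662e+00 7.7200e-02 3.0000e-04] +- [0.0001 0.     0.    ]
```

>>> play_rows(commands=[[[0,0,4,0,0,0,0],[0,0,8,0,0,0,0],[0,0,12,0,0,0,0],[0,0,14.5,0,0,0,0],[0,0,15.8,0,0,0,0],[0,0,16.3,0,0,0,0],[0,0,16.5,0,0,0,0],[0,0,16.5,0,0,0,0],[0,0,16.5,0,0,0,1],[0,0,16.5,0,0,0,1],[0,0,16.5,0,0,0,1],[0,0,16.5,0,0,0,1],[0,0,16.5,0,0,0,1],[0,0,16.5,0,0,0,1],[0,0,13,0,0,0,1],[0,0,9.5,0,0,0,1],[0,0,6,0,0,0,1],[0,0,5,0,0,0,1]]])

```text
clock: 14.2
tool_pos: [0.5231, -0.1546, 0.1871]
orientation: [-179.9, -0.4, -15.9]
force: [0.9, -0.4, 0.9]
opening: 0.0791
gripper_force: 0.0
```

```bash
python3 - <<'E'
from h import *
from plant import *
t=snapshot("wrist");q=near(t["frame"],"red",proj(t,(.517,-.155,.06)),220)
print(q,plane(t,q[0][0],.056),plane(t,q[1][0],.092))
cv2.imwrite("pics/w1.png",t["frame"][:,:,::-1])
E
python3 d.py .47 .06 .2 -19 .399 .234 .19 -22
```

```text
(((320.5, 196.0), (102.0, 99.0), 90.0), ((320.0, 204.5), (83.0, 20.0), 90.0)) [ 0.52187749 -0.15411068  0.056     ] [ 0.52332512 -0.15406027  0.092     ]
clk 14.25 [ 0.5233 -0.1545  0.187 ] [-179.91   -0.48  -15.96] j [  4.  10. -19.   0. -60.  70.] open 0.0828 gf 0.0 F [ 0.8  -0.15  1.44] M [-0.0225 -0.1996  0.0258]
[  0.47   0.06   0.2  -19.  ] shift [-11.01 -19.16  -1.36] rot [-0.1  -0.48  3.04]
[  0.399   0.234   0.19  -22.   ] shift [-22.63 -33.94  -0.44] rot [-0.11 -0.47  6.04]
```

>>> play_rows(commands=[[[-11,-19,-1,0,0,3,1],[-11,-19,-1,0,0,3,1],[-11,-19,-1,0,0,3,1],[-11,-19,-1,0,0,3,1],[-11,-19,-1,0,0,3,1],[-22.4,-34,-0.5,0,0,6,1],[-22.4,-34,-0.5,0,0,6,1],[-22.4,-34,-0.5,0,0,6,1],[-22.4,-34,-0.5,0,0,6,1],[-22.4,-34,-0.5,0,0,6,1],[-22.4,-34,-0.5,0,0,6,1],[-22.4,-34,-0.5,0,0,6,1],[-22.4,-34,-0.5,0,0,6,1]]])

```text
clock: 15.33
tool_pos: [0.3987, 0.2343, 0.1862]
orientation: [180.0, 0.0, -21.9]
force: [-0.3, -0.1, -0.1]
opening: 0.0876
gripper_force: 0.0
```

```bash
cat > look.py <<'E'
import sys
from h import *
from plant import *
c=sys.argv[1];g=np.array([float(v) for v in sys.argv[2:4]]);pt=eval(sys.argv[4])
s=snapshot("wrist");q=near(s["frame"],c,proj(s,(*g,.06)),130);t=load("top0.npz")
bx=[plane(s,p,.092) for p in cv2.boxPoints(q[1])];e=max(bx[1]-bx[0],bx[2]-bx[1],key=np.linalg.norm)
print(q,"lid",plane(s,q[0][0],.056),"bar",plane(s,q[1][0],.092),"yaw",np.degrees(np.arctan2(e[1],e[0]))%180-180,"tri",tri(s,q[1][0],t,pt))
E
python3 look.py yellow .399 .234 "(176.5,223)"; python3 d.py .400 .234 .066 -22
```

```text
(((320.0, 190.0), (104.0, 100.0), 90.0), ((320.0, 198.0), (20.0, 84.0), 0.0)) lid [0.40211594 0.2333752  0.056     ] bar [0.40348716 0.23285488 0.092     ] yaw -22.490260378382374 tri (array([0.39849272, 0.23479672, 0.07052407]), np.float64(0.00021880358227910395))
clk 15.38 [0.3989 0.2338 0.1862] [ 1.7998e+02  1.0000e-02 -2.2020e+01] j [ 55.   2. -28.  -0. -59.  13.] open 0.0876 gf 0.0 F [ 0.77 -0.38 -0.63] M [-0.0387 -0.0107 -0.0256]
[  0.4     0.234   0.066 -22.   ] shift [ 0.1  -0.06 12.02] rot [ 0.02  0.01 -0.02]
```

>>> play_rows(commands=[[[0.2,0,4,0,0,0,0.5],[0.2,0,7.5,0,0,0,0.5],[0.2,0,10.5,0,0,0,0.5],[0.2,0,12,0,0,0,0.5],[0.2,0,12,0,0,0,0.5],[0.2,0,12,0,0,0,0],[0.2,0,12,0,0,0,0],[0.2,0,12,0,0,0,0],[0.2,0,12,0,0,0,0],[0.2,0,12,0,0,0,0],[0.2,0,12,0,0,0,0],[0.2,0,12,0,0,0,0],[0.2,0,12,0,0,0,0],[0.2,0,12,0,0,0,0],[0.2,0,12,0,0,0,0]]])

```text
clock: 16.63
tool_pos: [0.4008, 0.2338, 0.0669]
orientation: [-180.0, -0.0, -22.0]
force: [-2.2, -1.1, 6.9]
opening: 0.0178
gripper_force: 30.0
```

>>> play_rows(commands=[[[0,0,-1,0,0,0,0],[0,0,-3.5,0,0,0,0],[0,0,-7,0,0,0,0],[0,0,-10.5,0,0,0,0],[0,0,-14,0,0,0,0],[0,0,-16,0,0,0,0],[0,0,-16.5,0,0,0,0],[0,0,-16.5,0,0,0,0],[0,0,-16.5,0,0,0,0]]])

```text
clock: 17.38
tool_pos: [0.3997, 0.233, 0.2296]
orientation: [179.9, 0.1, -22.0]
force: [0.2, -0.4, -5.2]
opening: 0.0178
gripper_force: 30.0
```

```bash
python3 d.py
```

```text
clk 17.38 [0.3997 0.233  0.2296] [ 1.7989e+02  9.0000e-02 -2.2030e+01] j [ 55.   0. -24.  -0. -66.  13.] open 0.0178 gf 30.0 F [ 0.17 -0.41 -5.21] M [-0.0386 -0.0246  0.0295]
```

>>> play_rows(commands=[[[0,3,0,0,0,0,0],[0,6,0,0,0,0,0],[0,6,0,0,0,0,0],[0,6,0,0,0,0,0],[0,2.5,0,0,0,0,0],[0,-1.5,0,0,0,0,0],[0,-5,0,0,0,0,0],[0,-5,0,0,0,0,0],[0,-5,0,0,0,0,0],[0,-1.5,0,0,0,0,0],[0,2.5,0,0,0,0,0],[0,6,0,0,0,0,0],[0,6,0,0,0,0,0],[0,6,0,0,0,0,0],[0,3,0,0,0,0,0],[0,0,0,0,0,0,0],[0,0,0,0,0,0,0],[0,0,0,0,0,0,0]]])

```text
clock: 18.88
tool_pos: [0.401, 0.2349, 0.2301]
orientation: [179.9, 0.0, -22.0]
force: [0.5, -1.3, -4.7]
opening: 0.0179
gripper_force: 30.0
```

>>> play_rows(commands=[[[0,0,0,7,0,0,0],[0,0,0,14,0,0,0],[0,0,0,14,0,0,0],[0,0,0,14,0,0,0],[0,0,0,14,0,0,0],[0,0,0,14,0,0,0],[0,0,0,10,0,0,0],[0,0,0,5,0,0,0],[0,0,0,0,0,0,0],[0,0,0,0,0,0,0],[0,0,0,0,0,0,0],[0,0,0,0,0,0,0],[0,0,0,0,0,0,0],[0,0,0,0,0,0,0],[0,0,0,0,0,0,0],[0,0,0,0,0,0,0],[0,0,0,0,0,0,0],[0,0,0,0,0,0,0]]])

```text
clock: 20.38
tool_pos: [0.4008, 0.2335, 0.2316]
orientation: [-180.0, -0.0, -22.0]
force: [0.8, 0.3, -5.1]
opening: 0.0176
gripper_force: 30.0
```

```bash
python3 m.py 4
```

```text
clk 20.58 [0.4008 0.2337 0.2314] [-179.99   -0.    -22.01] gf 30.0 open 0.0177
F [-0.116  0.223 -5.221] Mtool [-0.0136  0.0189  0.0174] +- [0.0179 0.0091 0.0158] tau4-6 [7.5944e+00 5.4500e-02 4.0000e-04] +- [0.0001 0.0005 0.0001]
```

>>> play_rows(commands=[[[0,0,0,-7,0,0,0],[0,0,0,-14,0,0,0],[0,0,0,-14,0,0,0],[0,0,0,-14,0,0,0],[0,0,0,-14,0,0,0],[0,0,0,-14,0,0,0],[0,0,0,-10,0,0,0],[0,0,0,-5,0,0,0],[0,0,0,0,0,0,0],[0,0,0,0,0,0,0],[0,0,0,0,0,0,0],[0,0,0,0,0,0,0],[0,0,0,0,0,0,0],[0,0,0,0,0,0,0],[0,0,0,0,0,0,0],[0,0,0,0,0,0,0],[0,0,0,0,0,0,0],[0,0,0,0,0,0,0]]])

```text
clock: 22.08
tool_pos: [0.4008, 0.2337, 0.2311]
orientation: [180.0, 0.0, -22.0]
force: [-0.9, 0.4, -5.4]
opening: 0.0179
gripper_force: 30.0
```

```bash
python3 m.py 4; python3 d.py .40 .234 .067 -22
```

```text
clk 22.28 [0.4008 0.2337 0.2313] [179.99   0.   -22.  ] gf 30.0 open 0.0182
F [-0.555 -0.499 -4.649] Mtool [ 0.0042  0.0059 -0.0021] +- [0.0145 0.0123 0.0127] tau4-6 [ 7.5909e+00  4.9300e-02 -3.0000e-04] +- [0.0001 0.0006 0.0001]
clk 22.28 [0.4008 0.2337 0.2313] [179.99   0.   -22.  ] j [ 55.   0. -24.   0. -66.  13.] open 0.0182 gf 30.0 F [-0.58 -0.15 -4.52] M [ 0.0417 -0.0307 -0.0276]
[  0.4     0.234   0.067 -22.   ] shift [-0.08 -0.   16.43] rot [ 0.01  0.   -0.  ]
```

>>> play_rows(commands=[[[0,0,4,0,0,0,0],[0,0,8,0,0,0,0],[0,0,12,0,0,0,0],[0,0,14.5,0,0,0,0],[0,0,15.8,0,0,0,0],[0,0,16.3,0,0,0,0],[0,0,16.5,0,0,0,0],[0,0,16.5,0,0,0,0],[0,0,16.5,0,0,0,1],[0,0,16.5,0,0,0,1],[0,0,16.5,0,0,0,1],[0,0,16.5,0,0,0,1],[0,0,16.5,0,0,0,1],[0,0,16.5,0,0,0,1],[0,0,13,0,0,0,1],[0,0,9.5,0,0,0,1],[0,0,6,0,0,0,1],[0,0,4.5,0,0,0,1],[0,0,4.5,0,0,0,1]]])

```text
clock: 23.87
tool_pos: [0.4025, 0.2354, 0.1907]
orientation: [-179.6, -0.2, -22.0]
force: [-0.6, 0.6, -0.4]
opening: 0.0843
gripper_force: 0.0
```

```bash
python3 look.py yellow .401 .234 "(176.5,223)";python3 d.py .455 .050 .186 -21.6
```

```text
(((323.5, 193.0), (102.0, 99.0), 90.0), ((323.5, 201.0), (82.0, 19.0), 90.0)) lid [0.40183281 0.23368856 0.056     ] bar [0.40333252 0.23324078 0.092     ] yaw -21.446844594799558 tri (array([0.39834891, 0.23496319, 0.0706287 ]), np.float64(0.0006927056665802572))
clk 23.92 [0.4016 0.2347 0.1885] [-1.7974e+02 -8.0000e-02 -2.2000e+01] j [ 55.   2. -28.   0. -59.  13.] open 0.0862 gf 0.0 F [-0.49 -0.17 -0.86] M [-0.0317  0.0245 -0.0155]
[  0.455   0.05    0.186 -21.6  ] shift [11.87 15.12  0.2 ] rot [-0.26 -0.08 -0.4 ]
```

Yellow is standing back at its start, so on to blue.

>>> play_rows(commands=[[[11.8,15.1,0,0,0,0,1],[11.8,15.1,0,0,0,-0.4,1],[11.8,15.1,0,0,0,-0.4,1],[11.8,15.1,0,0,0,-0.4,1],[11.8,15.1,0,0,0,-0.4,1],[11.8,15.1,0,0,0,-0.4,1],[11.8,15.1,0,0,0,-0.4,1],[11.8,15.1,0,0,0,-0.4,0.6],[11.8,15.1,0,0,0,-0.4,0.6],[11.8,15.1,0,0,0,-0.4,0.6]]])

```text
clock: 24.75
tool_pos: [0.4534, 0.0503, 0.1862]
orientation: [180.0, 0.0, -21.5]
force: [-0.0, -1.6, -0.2]
opening: 0.0729
gripper_force: 0.0
```

```bash
python3 look.py blue .455 .05 "(253.2,200.8)";python3 d.py .456 .050 .066 -21.6
```

```text
(((320.0, 190.5), (103.0, 100.0), 90.0), ((320.0, 199.0), (84.0, 20.0), 90.0)) lid [0.45640298 0.04962122 0.056     ] bar [0.4574342  0.04923665 0.092     ] yaw -21.133281028773496 tri (array([0.4527959 , 0.05072025, 0.07236516]), np.float64(0.0007388045750866529))
clk 24.80 [0.4534 0.0504 0.1862] [ 1.800e+02  1.000e-02 -2.151e+01] j [ 31.   1. -29.  -0. -59.  37.] open 0.0693 gf 0.0 F [-0.46 -0.57  0.11] M [ 0.0371 -0.0262  0.0135]
[  0.456   0.05    0.066 -21.6  ] shift [ 0.26 -0.06 12.02] rot [0.   0.01 0.09]
```

>>> play_rows(commands=[[[0.2,0,4,0,0,0,0.5],[0.2,0,7.5,0,0,0,0.5],[0.2,0,10.5,0,0,0,0.5],[0.2,0,12,0,0,0,0.5],[0.2,0,12,0,0,0,0.5],[0.2,0,12,0,0,0,0],[0.2,0,12,0,0,0,0],[0.2,0,12,0,0,0,0],[0.2,0,12,0,0,0,0],[0.2,0,12,0,0,0,0],[0.2,0,12,0,0,0,0],[0.2,0,12,0,0,0,0],[0.2,0,12,0,0,0,0],[0.2,0,12,0,0,0,0],[0.2,0,12,0,0,0,0]]])

```text
clock: 26.05
tool_pos: [0.4564, 0.0494, 0.0674]
orientation: [-179.9, -0.1, -21.6]
force: [-1.8, 3.4, 7.2]
opening: 0.0178
gripper_force: 30.0
```

>>> play_rows(commands=[[[0,0,-1,0,0,0,0],[0,0,-3.5,0,0,0,0],[0,0,-7,0,0,0,0],[0,0,-10.5,0,0,0,0],[0,0,-14,0,0,0,0],[0,0,-16,0,0,0,0],[0,0,-16.5,0,0,0,0],[0,0,-16.5,0,0,0,0],[0,0,-16.5,0,0,0,0]]])

```text
clock: 26.8
tool_pos: [0.4543, 0.0484, 0.2297]
orientation: [179.9, 0.1, -21.6]
force: [-0.9, 0.1, -5.2]
opening: 0.0181
gripper_force: 30.0
```

```bash
python3 d.py
```

```text
clk 26.80 [0.4543 0.0484 0.2297] [ 1.7994e+02  1.2000e-01 -2.1630e+01] j [ 31.  -1. -25.  -0. -66.  38.] open 0.0181 gf 30.0 F [-0.91  0.06 -5.17] M [ 0.0215  0.0581 -0.05  ]
```

>>> play_rows(commands=[[[0,3,0,0,0,0,0],[0,6,0,0,0,0,0],[0,6,0,0,0,0,0],[0,6,0,0,0,0,0],[0,2.5,0,0,0,0,0],[0,-1.5,0,0,0,0,0],[0,-5,0,0,0,0,0],[0,-5,0,0,0,0,0],[0,-5,0,0,0,0,0],[0,-1.5,0,0,0,0,0],[0,2.5,0,0,0,0,0],[0,6,0,0,0,0,0],[0,6,0,0,0,0,0],[0,6,0,0,0,0,0],[0,3,0,0,0,0,0],[0,0,0,0,0,0,0],[0,0,0,0,0,0,0],[0,0,0,0,0,0,0]]])

```text
clock: 28.3
tool_pos: [0.4557, 0.0501, 0.2305]
orientation: [179.9, 0.1, -21.5]
force: [0.4, 4.2, -4.8]
opening: 0.0181
gripper_force: 30.0
```

>>> play_rows(commands=[[[0,0,0,7,0,0,0],[0,0,0,14,0,0,0],[0,0,0,14,0,0,0],[0,0,0,14,0,0,0],[0,0,0,14,0,0,0],[0,0,0,14,0,0,0],[0,0,0,10,0,0,0],[0,0,0,5,0,0,0],[0,0,0,0,0,0,0],[0,0,0,0,0,0,0],[0,0,0,0,0,0,0],[0,0,0,0,0,0,0],[0,0,0,0,0,0,0],[0,0,0,0,0,0,0],[0,0,0,0,0,0,0],[0,0,0,0,0,0,0],[0,0,0,0,0,0,0],[0,0,0,0,0,0,0]]])

```text
clock: 29.8
tool_pos: [0.4555, 0.0485, 0.2315]
orientation: [-180.0, -0.0, -21.6]
force: [0.2, -0.0, -4.6]
opening: 0.0178
gripper_force: 30.0
```

```bash
python3 m.py 4
```

```text
clk 30.00 [0.4555 0.0487 0.2314] [-180.     -0.    -21.61] gf 30.0 open 0.0176
F [ 0.424 -0.269 -4.173] Mtool [ 0.034   0.0199 -0.0159] +- [0.0132 0.0096 0.0112] tau4-6 [7.4855e+00 5.2700e-02 1.0000e-03] +- [0.0003 0.0003 0.0002]
```

>>> play_rows(commands=[[[0,0,0,-7,0,0,0],[0,0,0,-14,0,0,0],[0,0,0,-14,0,0,0],[0,0,0,-14,0,0,0],[0,0,0,-14,0,0,0],[0,0,0,-14,0,0,0],[0,0,0,-10,0,0,0],[0,0,0,-5,0,0,0],[0,0,0,0,0,0,0],[0,0,0,0,0,0,0],[0,0,0,0,0,0,0],[0,0,0,0,0,0,0],[0,0,0,0,0,0,0],[0,0,0,0,0,0,0],[0,0,0,0,0,0,0],[0,0,0,0,0,0,0],[0,0,0,0,0,0,0],[0,0,0,0,0,0,0]]])

```text
clock: 31.5
tool_pos: [0.4554, 0.0489, 0.2312]
orientation: [180.0, 0.0, -21.6]
force: [0.8, 0.1, -3.8]
opening: 0.0175
gripper_force: 30.0
```

```bash
python3 m.py 4; python3 d.py .55 -.2 .245 -21.6 .600 -.386 .24 -21.6
```

```text
clk 31.70 [0.4555 0.0488 0.2313] [179.99   0.   -21.6 ] gf 30.0 open 0.0178
F [-0.488 -0.203 -4.241] Mtool [-0.0179 -0.0034  0.0093] +- [0.0045 0.0202 0.0085] tau4-6 [ 7.4559e+00  9.2900e-02 -9.0000e-04] +- [0.0001 0.0005 0.0002]
clk 31.70 [0.4555 0.0488 0.2313] [179.99   0.   -21.6 ] j [ 31.  -1. -25.   0. -66.  38.] open 0.0178 gf 30.0 F [ 0.28 -0.33 -4.17] M [-0.0312 -0.0148 -0.034 ]
[  0.55   -0.2     0.245 -21.6  ] shift [17.95 19.65 -1.36] rot [0.01 0.   0.  ]
[  0.6    -0.386   0.24  -21.6  ] shift [29.44 35.1  -0.86] rot [0.01 0.   0.  ]
```

Blue is the rattler: its joint-torque reading shifts about 0.05 N·m between tilts, against 0.006 or less for the other two. I'll carry it to the wallet.

>>> play_rows(commands=[[[2,2.2,-0.5,0,0,0,0],[4,4.7,-0.9,0,0,0,0],[6.3,7.5,-0.9,0,0,0,0],[8.6,10.3,-0.9,0,0,0,0],[10.9,13,-0.9,0,0,0,0],[13.2,15.8,-0.9,0,0,0,0],[15.5,18.5,-0.9,0,0,0,0],[17.8,21.3,-0.9,0,0,0,0],[20.1,24,-0.9,0,0,0,0],[22.4,26.8,-0.9,0,0,0,0],[24.7,29.5,-0.9,0,0,0,0],[26.8,32,-0.9,0,0,0,0],[28.3,33.7,-0.9,0,0,0,0],[29.2,34.8,-0.9,0,0,0,0],[29.4,35.1,-0.9,0,0,0,0],[29.4,35.1,-0.9,0,0,0,0],[29.4,35.1,-0.9,0,0,0,0],[29.4,35.1,-0.9,0,0,0,0]]])

```text
clock: 33.2
tool_pos: [0.5995, -0.385, 0.2405]
orientation: [-180.0, 0.0, -21.6]
force: [1.0, 0.2, -3.9]
opening: 0.0177
gripper_force: 30.0
```

>>> play_rows(commands=[[[0,0,0,0,0,0,0],[0,0,0,0,0,0,0],[0,0,0,0,0,0,0],[0,0,0,0,0,0,0],[0,0,0,0,0,0,0],[0,0,0,0,0,0,0],[0,0,0,0,0,0,0],[0,0,0,0,0,0,0],[0,0,0,0,0,0,0],[0,0,0,0,0,0,0],[0,0,0,0,0,0,0],[0,0,0,0,0,0,0]]])

```text
clock: 34.2
tool_pos: [0.5996, -0.3859, 0.2404]
orientation: [180.0, -0.0, -21.6]
force: [0.1, -0.6, -3.2]
opening: 0.0179
gripper_force: 30.0
```

```bash
python3 d.py; python3 - <<'E'
from h import *
from plant import *
s=snapshot("scene");cv2.imwrite("pics/s2.png",s["frame"][:,:,::-1])
E
```

```text
clk 34.20 [ 0.5996 -0.3859  0.2404] [180.   -0.  -21.6] j [-17.  24.   7.   0. -74.  86.] open 0.0179 gf 30.0 F [ 0.07 -0.63 -3.15] M [ 0.0738  0.0487 -0.0201]
```

View pics/s2.png

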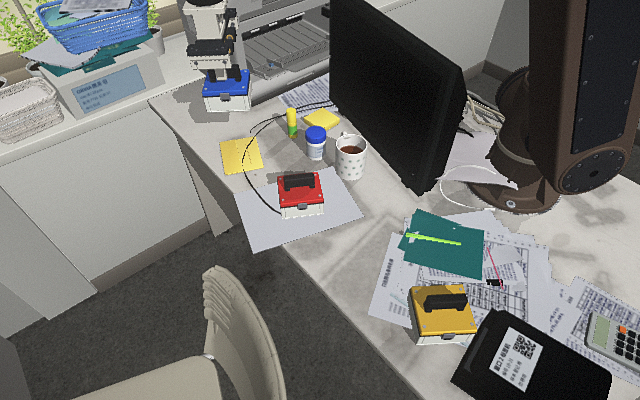

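The scene view shows the blue case held level at (227,92) over the wallet at (240,155). The red (300,193) and yellow (443,312) cases are back in place, and the bystanders are untouched.

```bash
python3 -c "
from plant import *
print(close_job())"
```

```text
the job is handed in; nothing more can be done
None
```

The blue case is the one that rattles; it was handed in held level and still, about 17 cm above the wallet, with red and yellow back where they started; the hand-in returned no verdict.

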